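# Latch the end cover of a specimen chamber

## Robot

A 6-joint arm with a two-finger parallel gripper is mounted at the origin on a cart in front of the work surface, level with it; the furniture and walls round the work are solid. World frame = base frame: x ahead of the robot, y to its left, z up, the work surface at z = 0. Lengths are in mm, angles in rad, forces in N, time in s.
With the tool pointing down it reaches from about 350 to 775 mm from the base axis. Payload 7.3 kg.
Tool frame: the origin (TCP) lies at the very end of the fingers, on their centre line; the grasp point (between the pads) lies 19 mm behind it (bot.grip_point_offset is the distance from the TCP to the grasp point, in mm); z points along the fingers, y is the line along which they close (so a half turn about z gives the same grasp; the last joint's range is limited). The gripper opens to 92 mm and grips with 3 to 60 N. Pads are 19 mm wide; open, the fingers measure 130 mm over their backs; the gripper's body (75 mm by 190 mm) begins 47 mm behind the grasp point.
Start: joints at [-1.455, 0.342, 1.524, -0, 1.275, -0.146], TCP at [135.902, -507.125, 226.741] pointing down, gripper open.
Joint ranges: [-2.53, 2.53], [-0.77, 2.02], [0.04, 2.7], [-1, 4.14], [0.28, 2.66], [-3.11, 3.11]. Speed limits (rad/s): [2.57, 2.57, 3.14, 3.14, 3.14, 3.14].

## Interface

Orientations are given as [roll, pitch, yaw] about the fixed x, y, z axes, in that order (R = Rz(yaw) Ry(pitch) Rx(roll)).
In Python, from plant import bot gives the robot as it stands. The module is installed in compiled form; this text tells all that it offers.
- The arm moves only by the shell command python3 -m jog 'ROWS' [OPENING]. ROWS is JSON, a list of rows, each a list of 6 numbers: the shift along the tool's x, y, z in mm, then the turn, a rotation vector about the tool's x, y, z in rad. In form: [[dx, dy, dz, rx, ry, rz], ...]. A call has 1 to 12 rows; each row shifts and turns the commanded pose from where the row before left it, along the tool's axes as they then stand; what a row does not reach is not made up. A row lasts 1/10 s, in which the tool goes at most 50 mm and 8.59 degrees, less where a joint would pass 70% of its speed; a pose out of reach is approached as far as the arm can. A call with a gripper value outside its range is refused whole. OPENING is the opening in per cent of the stroke, from 0 (shut) to 100 (fully open), set as the call begins (- or left out, the last holds). The fingers move at their own pace and stop on an object; the grip force is fixed at half the most. Time passes only in rows, so rows that do not move let the fingers close. It gives the time, the measured TCP pose, the force, the opening and the grip force at its end, in the units of the state.
- bot.get_obs(): the state, without advancing time (a new reading comes with each control period).
- bot.capture(name): name is "scene" or "top"; returns the picture (480x640x3 uint8, red, green, blue); there is no depth.
- bot.camera_model(name): a dict with "fx", "fy", "cx", "cy" (pixels), "position" and "orientation" of the camera in the world. Camera axes: x right, y down, z forward; pixel columns grow to the right and rows downward; lengths in mm; the calibration is good to about 2 mm. A picture is of the moment at which its call begins. camera_model takes no time and is no camera call.
- bot.close_job(): hands the job in; it is judged then, once.
Trained networks look in the newest picture that a camera, given by its name, has taken for a name from the list of things; names that differ only in an ending like _2 or _b are one class to them, and where a whole thing is asked for, a point or a joint stands for the part that bears it (a point fixed in the world has none). Each returns a list of dicts, best first, with "p" (0 to 1); they miss things now and then, are a little off and sometimes report something else, mostly with a low value. They report only what shows in the picture. A call takes as long as a camera call.
- bot.outline_of(target, camera): "mask" (480x640 bool, what is visible of it) and "pixel" ([column, row] in pixels, amid what is visible of it).
The state is a dict: "time": time; "joint_positions": joint angles; "dq": joint speeds; "tau": joint torques, N m; "tool_pos": TCP position; "tcp_rot": TCP orientation; "contact_force": force on the tool from outside, world axes, zero at the start; "moment": the same for the moment, N m; "grip_width": finger opening in mm; "finger_force": force on a finger pad.
Only numpy, scipy, OpenCV 4.12 (cv2) and the standard library are available. Lean on these libraries where they do the work, as an engineer would, in place of code of your own. Each camera call takes 0.05 s, during which the arm holds its last target. There are 200 camera calls.

## Task

The blue end cover of the clear specimen chamber stands loose on its orange gasket. Take the wire loop of the draw latch on the roof by its yellow grip, hook the loop's crossbar over and behind the steel keeper on the cover, then swing the red handle back and down past its toggle point until it lies flat and stays there, so that the cover is drawn up tight. Leave the things lying round the chamber where they are.

Things in the scene. Friction and masses are not known exactly. Their poses are not given: they have to be found in the camera images.
- chamber: Clear-walled chamber with white roof, 168 x 116 x 66 mm high, fixed to the bench; draw latch along the middle of its roof, blue end cover on its +x end. Origin on the bench right below the lever's pivot, z up; +x runs from pivot to keeper, y is parallel to the latch's hinges. The box reaches from x = -112 to +56 mm, the cover on to about +90 mm; beyond that is free bench.
- lever_pivot (a point): Pivot of the latch lever, 24 mm above the roof, 90 mm above the bench; axes as the chamber's. It never moves relative to the chamber. Two steel cheeks (22 mm long, 24 mm apart over all) hold it.
- lever (a joint): Red-handled lever, rad: 0 = closed, handle flat, pointing to chamber -x; grows as the handle swings up (pi/2 upright) and over towards the keeper, limit 2.2. Stiff (0.06 N m): stays where left. The loop's pin is on it, 19.8 mm along the handle from the pivot and 2.8 mm below its middle line. Once hooked it pulls from about 1.0 rad, with up to 0.25 N m, and snaps past toggle near 0.14 rad.
- handle_end (a point): End of the lever's red handle, 98 mm from the pivot. The handle is 18 mm wide (along the hinge), 10 mm thick; its red part begins 30 mm from the pivot. It can be pushed on any side.
- loop (a joint): Wire loop relative to the lever, rad. Its elevation above the chamber's +x direction is loop minus lever value: 0 = level towards the keeper, pi/2 = straight up, pi = lying back. Nearly frictionless: it falls by its weight (30 g). Limits -0.5 and 3.5; it starts tipped back behind the handle, resting at the upper limit.
- loop_bar (a point): Middle of the loop's steel crossbar, 100 mm from the loop's pin. The loop is a U of 5 mm wire, its two legs 39 mm apart centre to centre (34 mm clear between), the crossbar parallel to the hinges.
- loop_grip (a point): Centre of the yellow grip, a roller 15 mm in diameter and 16 mm long (along the hinges), on a stem 26 mm beyond the crossbar, in line with the loop (126 mm from the loop's pin). Can be pinched across its 16 mm length, fingers either side along the chamber's y; the loop then turns between the pads.
- keeper (a point): Seat of the crossbar's centre in the steel keeper on the cover, 90 mm above the bench; axes as chamber. The hook opens to +x: a post 22 mm wide is on the -x side of the seat, its lip covers the seat (top 8.5 mm above it). The bar must come down 5 mm or more beyond the seat (+x) to pass the lip; a shoulder 52 mm wide, 3.5 mm below the seat and ending 8 mm beyond it, carries the loop's legs.
- cover (a joint): Travel of the blue end cover along the chamber's +x in m: 0.008 = loose, pushed out by its gasket (a spring of 3 N per mm, 6 N to start it); about 0.0025 when the latch is closed.
- timer: White kitchen-style timer, 60 x 58 x 16 mm, lying on the bench. Origin at the centre of its underside. Leave alone.
- tape_roll: Roll of beige tape, 61 mm across, 19 mm high, lying flat. Origin at the centre of its underside. Leave alone.
- amber_bottle: Amber bottle with red cap, 60 mm across, 125 mm high, standing. Origin at the centre of its underside. Leave alone.
- kit_box: White, green and blue carton, 85 x 118 x 50 mm. Origin at the centre of its underside. Leave alone.

How it is judged:
By the outcome, as a careful person would: the job done as asked, in the order asked, and still so for the second after the job is handed in, with the robot touching nothing.
It also fails if it takes over 58 s, if anything falls off the work surface, if the arm or the gripper's body presses on something with over 40 N, if the wrist force passes 120 N, or if a joint passes its speed limit or range.

## Working session

There is one attempt and no reset: what is moved stays moved. The work goes in short steps, Python scripts to look and compute and a shell command to move; the robot and the scene stay as the last step left them, time stands still between calls to the robot, and variables do not carry over. Pictures are saved under pics/ and viewed, at most 10 in all, crops included, and the job is handed in when it is done.

```bash
mkdir -p pics; cat > h.py <<'E'
import numpy as np, cv2
from plant import bot
from scipy.spatial.transform import Rotation as R
def cam(n):
    m=bot.camera_model(n); o=m["orientation"]; o=np.array(o)
    Rm=o if o.shape==(3,3) else (R.from_euler('xyz',o).as_matrix() if o.size==3 else R.from_quat(o).as_matrix())
    return m,Rm,np.array(m["position"])
def ray(n,px):
    m,Rm,p=cam(n); d=Rm@np.array([(px[0]-m["cx"])/m["fx"],(px[1]-m["cy"])/m["fy"],1]); return p,d
def at_z(n,px,z):
    p,d=ray(n,px); return p+d*(z-p[2])/d[2]
def tri(pa,pb):
    (p,d),(q,e)=ray("scene",pa),ray("top",pb); s=np.linalg.lstsq(np.c_[d,-e],q-p,rcond=None)[0]
    a,b=p+s[0]*d,q+s[1]*e; return (a+b)/2,np.linalg.norm(a-b)
def proj(n,X):
    m,Rm,p=cam(n); c=Rm.T@(np.array(X)-p); return [m["fx"]*c[0]/c[2]+m["cx"],m["fy"]*c[1]/c[2]+m["cy"]]
def save(n,f):
    im=bot.capture(n); cv2.imwrite("pics/"+f,im[:,:,::-1]); return im
E
python3 - <<'E'
from h import *
for n in("scene","top"):
    save(n,n+"0.png"); print(bot.camera_model(n))
    for t in("chamber","keeper","loop","loop_grip","handle_end","lever","cover","loop_bar","lever_pivot"):
        try:
            for r in bot.outline_of(t,n)[:2]: print(n,t,round(r["p"],2),np.round(r["pixel"]),r["mask"].sum())
        except Exception as e: print(t,e)
o=bot.get_obs();print(o)
E
```

```text
{'fx': 533.8853190793593, 'fy': 533.8853190793593, 'cx': 311.4053274399118, 'cy': 244.87696827452143, 'position': array([ -236.29836926, -1241.84664269,   849.49708188]), 'orientation': array([-2.06861642,  0.01276729, -0.53415951])}
scene chamber 0.83 [348. 270.] 3010
scene chamber 0.59 [405. 321.] 1820
scene keeper 0.75 [326. 245.] 338
scene keeper 0.28 [358. 224.] 164
scene loop 0.45 [356. 220.] 69
scene loop_grip 0.43 [357. 222.] 125
scene handle_end 0.85 [345. 239.] 210
scene lever 0.87 [346. 231.] 190
scene lever 0.31 [360. 219.] 49
scene cover 0.64 [328. 246.] 344
scene loop_bar 0.53 [358. 217.] 29
scene lever_pivot 0.87 [350. 267.] 2869
{'fx': 587.1129326196566, 'fy': 587.1129326196566, 'cx': 314.1688296243694, 'cy': 235.3611382444556, 'position': array([ 260.25563555,    5.12913792, 1527.11940093]), 'orientation': array([-3.00150934e+00, -2.77837473e-03, -1.58483462e+00])}
top chamber 0.94 [361. 210.] 3710
top chamber 0.25 [384. 195.] 195
top keeper 0.8 [326. 210.] 512
top keeper 0.54 [432. 278.] 386
top loop 0.47 [382. 193.] 136
top loop_grip 0.63 [391. 193.] 48
top loop_gr
[... 203 characters left out ...]
.0, 'joint_positions': array([-1.45500116e+00,  3.41986175e-01,  1.52407452e+00,  5.79901995e-06,
        1.27540055e+00, -1.46018655e-01]), 'dq': array([ 5.68805103e-04,  7.61169665e-04,  2.90521740e-04,  1.39304513e-04,
        8.14572677e-05, -3.39352926e-03]), 'tau': array([-9.33620242e-06, -4.31139994e+01, -2.44479990e+01,  7.19003147e-02,
        4.81719710e-02,  2.03940886e-06]), 'tool_pos': array([ 135.90468832, -507.13643345,  226.75659771]), 'tcp_rot': array([3.14146184e+00, 1.36310094e-05, 2.61812131e-01]), 'contact_force': array([-0.22498284,  0.25323265, -0.00383933]), 'moment': array([ 0.06540657, -0.00260438,  0.02102253]), 'finger_force': 0.0, 'grip_width': 91.65429303321308}
```

```bash
python3 - <<'E'
from h import *
a=cv2.imread("pics/scene0.png")[180:360,260:480]; b=cv2.imread("pics/top0.png")[140:290,270:470]
cv2.imwrite("pics/a.png",cv2.resize(cv2.imread("pics/scene0.png")[190:340,260:460],None,fx=4,fy=4,interpolation=cv2.INTER_CUBIC))
cv2.imwrite("pics/b.png",cv2.resize(b,None,fx=4,fy=4,interpolation=cv2.INTER_CUBIC))
E
```

```text
(no output)
```

View pics/a.png

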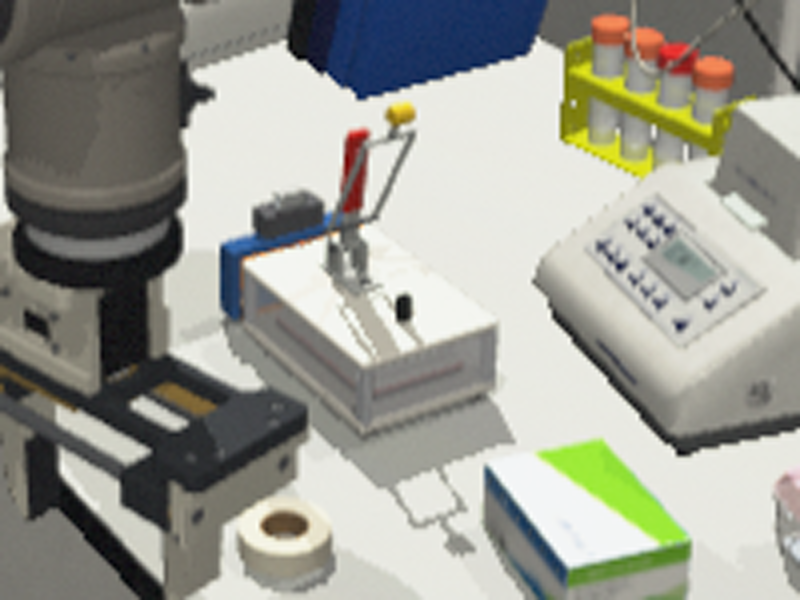

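View pics/b.png

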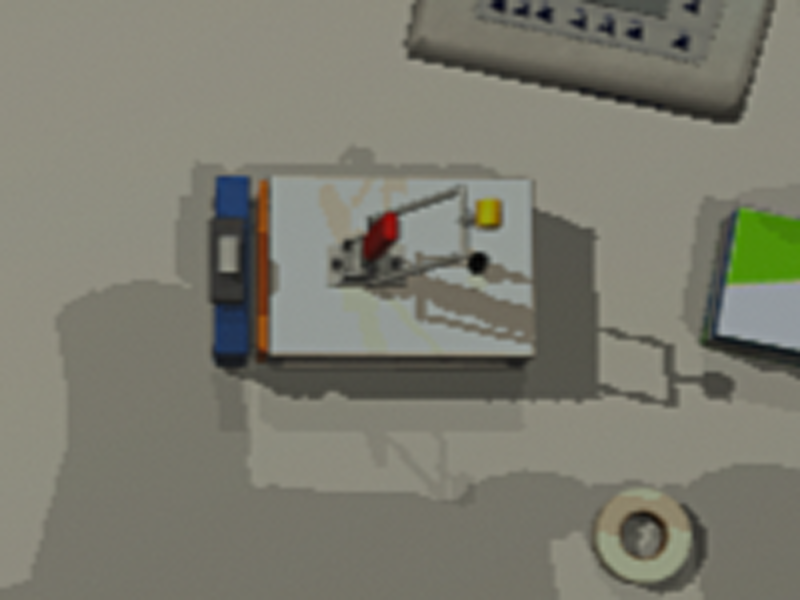

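View pics/scene0.png

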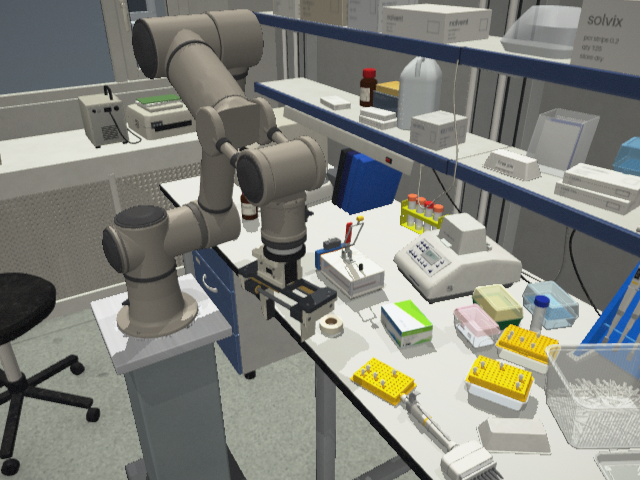

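```bash
python3 - <<'E'
from h import *
for c in((270,177),(533,178),(533,355),(270,355)):
    print(np.round(at_z("top",(270+c[0]/4,140+c[1]/4),66),1))
S=lambda x,y:(260+x/4,190+y/4); T=lambda x,y:(270+x/4,140+y/4)
print("grip",tri(S(401,113),T(488,213)))
print("hend",tri(S(357,132),T(388,222)))
print("keeper top",tri(S(288,203),T(227,253)), "bar",tri(S(390,137),T(464,217)))
for c in((497,326),(362,360),(243,262)): print("scene roof",np.round(at_z("scene",S(*c),66),1))
for n,t in(("bottle","amber_bottle"),("","timer"),("","tape_roll"),("","kit_box")):
    for r in bot.outline_of(t,"top")[:1]: print(t,r["p"],r["pixel"],at_z("top",r["pixel"],0).round())
E
```

```text
[596.7 -63.   66. ]
[ 593.8 -230.4   66. ]
[ 480.  -226.4   66. ]
[482.2 -60.8  66. ]
grip (array([ 538.179652  , -179.0043533 ,  218.95673706]), np.float64(1.6705697272704625))
hend (array([ 540.69075629, -125.20711246,  181.74235764]), np.float64(3.513988440045098))
keeper top (array([542.60964709, -33.39615573,  82.76738935]), np.float64(4.372379135964517)) bar (array([ 539.5914286 , -167.56914732,  196.00505727]), np.float64(4.559328161230488))
scene roof [ 583.  -238.7   66. ]
scene roof [ 477.4 -225.7   66. ]
scene roof [479.1 -67.2  66. ]
amber_bottle 0.87 [144.4, 237.3] [476. 443.   0.]
timer 0.88 [187.7, 286.3] [347. 328.   0.]
tape_roll 0.78 [431.9, 270.2] [ 380. -308.    0.]
kit_box 0.68 [473.7, 216.1] [ 521. -424.    0.]
```

Scene: the red handle is upright (end ≈ (349,223)), the loop is tipped back with the yellow grip at ≈ (360,218). In the top view the grip is at (392,193), the keeper lip at (327,203), and the roof spans columns 337–403. That puts the pivot at about (538.6, -117.2), with chamber yaw about 1.555.

```bash
python3 -m jog '[[0,0,-50,0,0,0],[0,0,0,0,0,-0.145],[0,0,0,0,0,-0.145],[0,0,0,0,0,-0.145],[0,0,0,0,0,-0.145],[0,0,0,0,0,-0.145],[0,0,0,0,0,-0.145],[0,0,0,0,0,-0.145],[0,0,0,0,0,-0.145],[0,0,0,0,0,-0.133]]' 100
python3 -m jog '[[28,33,0,0,0,0],[28,33,0,0,0,0],[28,33,0,0,0,0],[28,33,0,0,0,0],[28,33,0,0,0,0],[28,33,0,0,0,0],[28,33,0,0,0,0],[28,33,0,0,0,0],[28,33,0,0,0,0],[28,33,0,0,0,0],[28,33,0,0,0,0],[0,0,0,0,0,0]]'
python3 - <<'E'
from h import *
# shoulder end & lip in chamber u
P=np.array([538.6,-117.2]);X=np.array([0.016,1]);
T=lambda x,y:(270+x/4,140+y/4)
for n,c,z in(("shoulder end",(211,260),86.5),("lip +x",(219,253),98.5),("lip -x",(238,253),98.5)):
    w=at_z("top",T(*c),z)[:2]-P; print(n,w@X,w@[-X[1],X[0]])
E
```

```text
time: 2.2
tool_pos: [135.9, -507.1, 276.7]
tcp_rot: [3.142, 0.0, 1.561]
contact_force: [-0.6, 0.1, 0.1]
grip_width: 92.1
finger_force: 0.0
time: 3.4
tool_pos: [506.8, -201.4, 276.3]
tcp_rot: [3.141, -0.001, 1.56]
contact_force: [0.0, -0.7, 0.3]
grip_width: 92.1
finger_force: 0.0
shoulder end 92.99672852513798 0.5291472379615189
lip +x 88.24956198660195 -1.5624581302094662
lip -x 76.48331875207928 -1.5919714227048152
```

```bash
python3 -m jog '[[11.3,15.4,0,0,0,0],[11.3,15.4,0,0,0,0],[0,0,0,0,0,0],[0,0,20,0,0,0],[0,0,20,0,0,0],[0,0,16,0,0,0],[0,0,15,0,0,0],[0,0,0,0,0,0]]'
python3 - <<'E'
from h import *
im=save("scene","s1.png")
cv2.imwrite("pics/s1c.png",cv2.resize(im[130:280,260:460,::-1],None,fx=4,fy=4,interpolation=cv2.INTER_CUBIC))
E
```

```text
time: 4.2
tool_pos: [533.1, -183.2, 203.8]
tcp_rot: [-3.137, -0.001, 1.554]
contact_force: [0.2, -0.1, 0.7]
grip_width: 91.9
finger_force: 0.0
```

View pics/s1c.png

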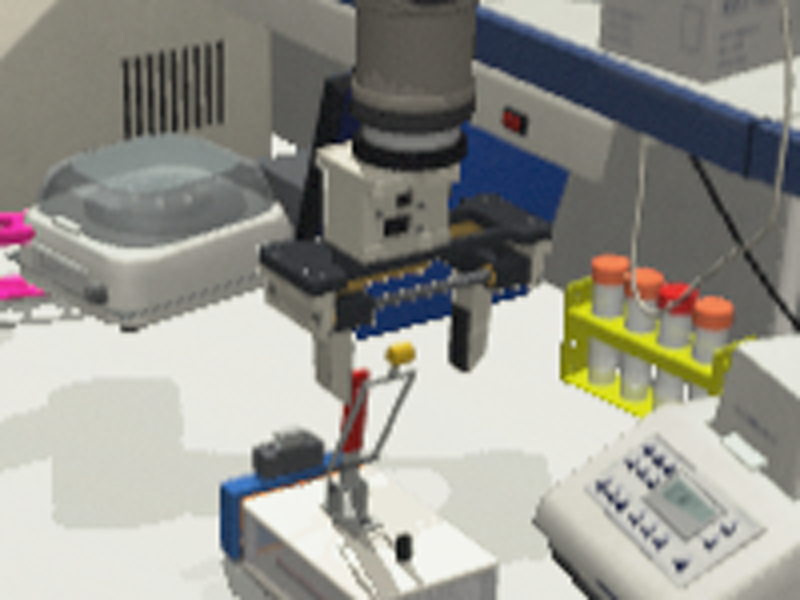

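Scene: the open fingers straddle the yellow grip at crop (400,353), and nothing is touched. The TCP lags a few mm, so I'll correct that before pinching.

```bash
python3 -m jog '[[4,4.7,0,0,0,0],[0,0,0,0,0,0],[0,0,0,0,0,0]]'
python3 - <<'E'
from h import *
o=bot.get_obs(); t=o["tool_pos"]; print(t,o["tcp_rot"])
for r in bot.outline_of("loop_grip","scene")[:2]: print(r["p"],r["pixel"],r["mask"].sum())
print(proj("scene",t+[0,0,14]), "seen (360.2,218.3)")
E
```

```text
time: 4.55
tool_pos: [540.1, -179.0, 206.5]
tcp_rot: [3.14, 0.001, 1.555]
contact_force: [-0.1, -0.8, 0.7]
grip_width: 91.8
finger_force: 0.0
[ 540.11329423 -178.97619212  206.51547516] [3.14028907e+00 7.57433997e-04 1.55522047e+00]
0.68 [357.1, 222.0] 148
0.4 [326.8, 247.2] 347
[np.float64(361.145042421073), np.float64(217.48887487567228)] seen (360.2,218.3)
```

```bash
python3 -m jog '[[0,-1.8,1,0,0,0],[0,0,0,0,0,0],[0,0,0,0,0,0]]'
python3 -m jog '[[0,0,0,0,0,0],[0,0,0,0,0,0],[0,0,0,0,0,0],[0,0,0,0,0,0],[0,0,0,0,0,0],[0,0,0,0,0,0],[0,0,0,0,0,0],[0,0,0,0,0,0]]' 5
```

```text
time: 4.9
tool_pos: [537.8, -178.9, 204.7]
tcp_rot: [-3.142, 0.0, 1.555]
contact_force: [-0.4, -0.1, -0.7]
grip_width: 92.0
finger_force: 0.0
time: 5.7
tool_pos: [537.9, -178.9, 204.7]
tcp_rot: [3.142, 0.0, 1.555]
contact_force: [0.1, -0.5, 0.1]
grip_width: 32.4
finger_force: 0.0
```

```bash
python3 -m jog '[[0,0,0,0,0,0],[0,0,0,0,0,0],[0,0,0,0,0,0],[0,0,0,0,0,0],[0,0,0,0,0,0]]'
python3 - <<'E'
# arc plan in (u,z): pin at (-4.8,109.4), R 126; grip start measured
import numpy as np
o=np.array([-4.8,109.4]); e0=2.04; e1=0.0
es=np.linspace(e0,e1,25); p=o+126*np.c_[np.cos(es),np.sin(es)]
print(p[0]); d=np.diff(p,axis=0); print(np.round(np.c_[d[:,0],-d[:,1]],1).tolist())
E
```

```text
time: 6.2
tool_pos: [537.9, -178.9, 204.7]
tcp_rot: [-3.142, 0.0, 1.555]
contact_force: [0.2, -0.5, 0.1]
grip_width: 15.8
finger_force: 30.0
[-61.77419643 221.78301002]
[[9.7, -4.4], [10.1, -3.6], [10.4, -2.7], [10.5, -1.8], [10.7, -0.9], [10.7, -0.0], [10.7, 0.9], [10.6, 1.8], [10.4, 2.7], [10.1, 3.6], [9.8, 4.4], [9.4, 5.2], [8.9, 6.0], [8.3, 6.7], [7.7, 7.4], [7.1, 8.0], [6.4, 8.6], [5.6, 9.1], [4.8, 9.6], [4.0, 9.9], [3.1, 10.2], [2.3, 10.5], [1.4, 10.6], [0.5, 10.7]]
```

```bash
python3 -m jog '[[9.7,0,-4.4,0,0,0],[10.1,0,-3.6,0,0,0],[10.4,0,-2.7,0,0,0],[10.5,0,-1.8,0,0,0],[10.7,0,-0.9,0,0,0],[10.7,0,0,0,0,0],[10.7,0,0.9,0,0,0],[10.6,0,1.8,0,0,0],[10.4,0,2.7,0,0,0],[10.1,0,3.6,0,0,0],[0,0,0,0,0,0],[0,0,0,0,0,0]]'
python3 - <<'E'
from h import *
im=save("scene","s2.png"); im2=save("top","t2.png")
a=im[150:300,280:430,::-1]; b=im2[140:290,290:440,::-1]
cv2.imwrite("pics/c2.png",cv2.resize(np.hstack([a,b]),(800,400),interpolation=cv2.INTER_CUBIC))
E
```

```text
time: 7.4
tool_pos: [539.9, -74.5, 209.3]
tcp_rot: [3.141, -0.0, 1.555]
contact_force: [2.3, 1.4, 5.5]
grip_width: 15.7
finger_force: 30.0
```

View pics/c2.png

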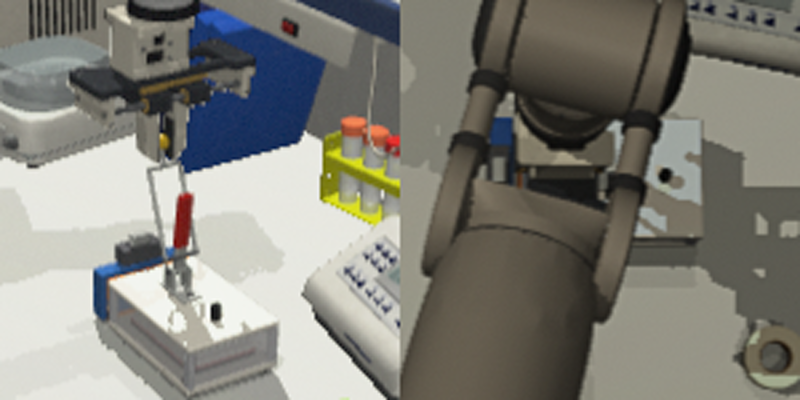

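Scene: the grip is held between the pads at crop (165,140), the loop is swung past upright with its bar at about (165,165), and the handle is still upright. I'll carry on along the arc.

```bash
python3 -m jog '[[10.5,0,2.2,0,0,0],[9.4,0,5.2,0,0,0],[8.9,0,6,0,0,0],[8.3,0,6.7,0,0,0],[7.7,0,7.4,0,0,0],[7.1,0,8,0,0,0],[6.4,0,8.6,0,0,0],[5.6,0,9.1,0,0,0],[4.8,0,9.6,0,0,0],[0,0,0,0,0,0],[0,0,0,0,0,0]]'
python3 - <<'E'
from h import *
im=save("scene","s3.png")
cv2.imwrite("pics/s3c.png",cv2.resize(im[190:290,280:400,::-1],(720,600),interpolation=cv2.INTER_CUBIC))
E
```

```text
time: 8.6
tool_pos: [540.8, -5.8, 145.5]
tcp_rot: [-3.141, -0.0, 1.555]
contact_force: [5.3, 2.6, 2.0]
grip_width: 15.4
finger_force: 30.0
```

View pics/s3c.png

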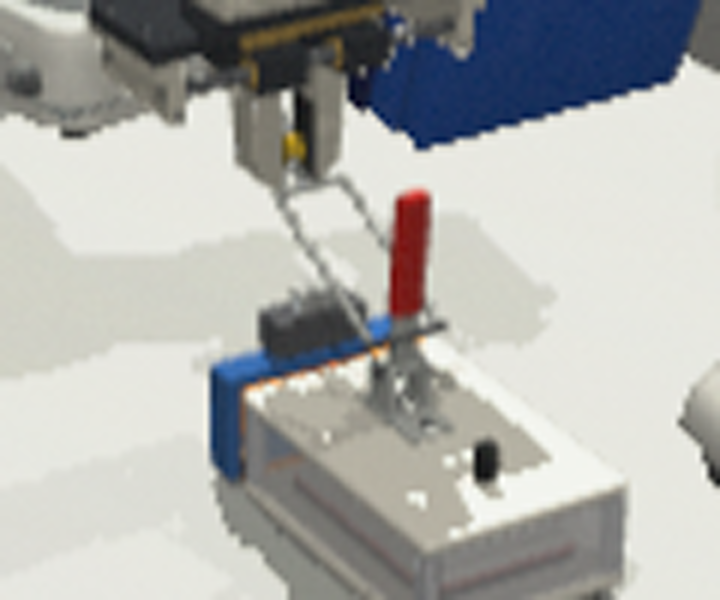

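Scene: the loop reaches toward the keeper with the grip at crop (293,147) and the bar at about (315,185). The handle is upright. I'll lower it to just above the lip.

```bash
python3 -m jog '[[3,0.5,7,0,0,0],[2.4,0.5,7.2,0,0,0],[1.6,0,6.1,0,0,0],[1.5,0,6.1,0,0,0],[1.1,0,6.2,0,0,0],[0.8,0,6.2,0,0,0],[0.4,0,6.3,0,0,0],[0.2,0,6.3,0,0,0],[0,0,4,0,0,0],[0,0,0,0,0,0],[0,0,0,0,0,0]]'
python3 - <<'E'
from h import *
im=save("scene","s4.png")
cv2.imwrite("pics/s4c.png",cv2.resize(im[200:280,290:386,::-1],(720,600),interpolation=cv2.INTER_CUBIC))
E
```

```text
time: 9.75
tool_pos: [541.7, 4.6, 90.8]
tcp_rot: [-3.141, 0.0, 1.555]
contact_force: [1.2, 3.0, 0.9]
grip_width: 15.9
finger_force: 30.0
```

View pics/s4c.png

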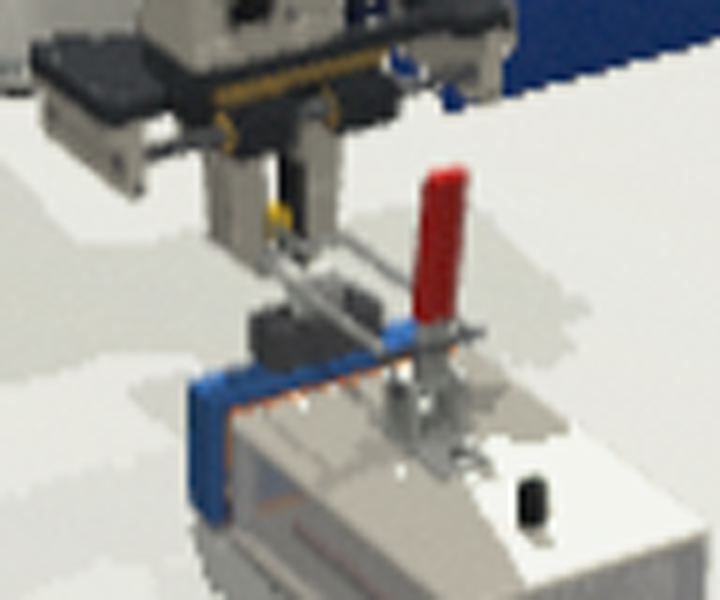

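```bash
python3 -m jog '[[0.5,0,4,0,0,0],[0,0,4,0,0,0],[-0.5,0,4,0,0,0],[-0.6,0,4,0,0,0],[0,0,0,0,0,0],[0,0,0,0,0,0]]'
python3 -m jog '[[-0.3,0,1.5,0,0,0],[-0.3,0,1.5,0,0,0],[0,0,0,0,0,0],[0,0,0,0,0,0]]'
```

```text
time: 10.4
tool_pos: [541.8, 3.8, 74.8]
tcp_rot: [-3.141, 0.0, 1.555]
contact_force: [0.3, -2.1, 1.0]
grip_width: 15.6
finger_force: 30.0
time: 10.8
tool_pos: [541.8, 3.4, 71.9]
tcp_rot: [-3.142, 0.0, 1.555]
contact_force: [-0.2, -2.9, 0.2]
grip_width: 15.6
finger_force: 30.0
```

```bash
python3 -m jog '[[-0.3,0,1.2,0,0,0],[-0.3,0,1.2,0,0,0],[0,0,0,0,0,0],[0,0,0,0,0,0]]'
python3 -m jog '[[-0.2,0,1,0,0,0],[-0.2,0,1,0,0,0],[0,0,0,0,0,0],[0,0,0,0,0,0]]'
python3 - <<'E'
from h import *
im=save("scene","s5.png")
cv2.imwrite("pics/s5c.png",cv2.resize(im[200:280,290:386,::-1],(720,600),interpolation=cv2.INTER_CUBIC))
E
```

```text
time: 11.2
tool_pos: [541.8, 3.0, 69.4]
tcp_rot: [-3.141, -0.0, 1.555]
contact_force: [0.8, -0.1, 1.4]
grip_width: 15.6
finger_force: 30.0
time: 11.6
tool_pos: [541.8, 2.6, 67.4]
tcp_rot: [-3.141, -0.0, 1.555]
contact_force: [0.6, 1.3, 1.7]
grip_width: 15.5
finger_force: 30.0
```

View pics/s5c.png

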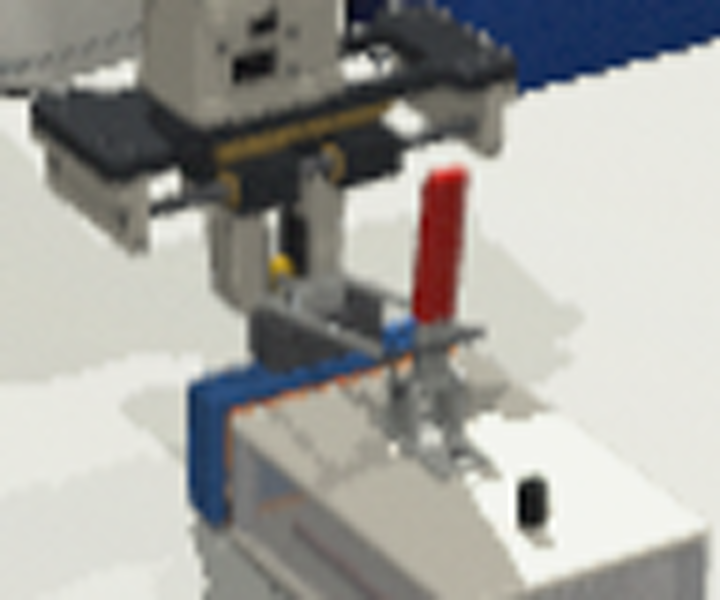

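Scene: the loop straddles the keeper, with the lip poking up between its legs at crop (320,295), the grip at (280,265) and the handle upright. Next I'll draw the bar back under the lip.

```bash
python3 -m jog '[[0,0,1,0,0,0],[-1.5,0,0.5,0,0,0],[-1.5,0,0,0,0,0],[0,0,0,0,0,0],[0,0,0,0,0,0]]'
python3 -m jog '[[-1.5,0,0,0,0,0],[-1.5,0,0,0,0,0],[-1,0,0,0,0,0],[0,0,0,0,0,0],[0,0,0,0,0,0]]'
```

```text
time: 12.15
tool_pos: [541.9, 0.7, 66.6]
tcp_rot: [3.141, -0.002, 1.555]
contact_force: [-0.9, 5.6, 7.1]
grip_width: 15.6
finger_force: 30.0
time: 12.65
tool_pos: [541.9, -2.2, 67.0]
tcp_rot: [3.141, -0.003, 1.554]
contact_force: [-0.3, 11.1, 9.4]
grip_width: 15.4
finger_force: 30.0
```

```bash
python3 -m jog '[[0,0,-0.8,0,0,0],[0,0,0,0,0,0],[0,0,0,0,0,0]]'
python3 -m jog '[[-1.5,0,0,0,0,0],[-1.5,0,0,0,0,0],[0,0,0,0,0,0],[0,0,0,0,0,0]]'
```

```text
time: 12.95
tool_pos: [541.7, -3.0, 67.2]
tcp_rot: [3.141, -0.002, 1.555]
contact_force: [-0.3, 8.2, 5.6]
grip_width: 15.7
finger_force: 30.0
time: 13.35
tool_pos: [541.7, -4.8, 67.5]
tcp_rot: [3.141, -0.004, 1.554]
contact_force: [0.1, 12.3, 8.3]
grip_width: 15.2
finger_force: 30.0
```

```bash
python3 -m jog '[[0,0,-1.5,0,0,0],[0,0,-1.5,0,0,0],[0,0,0,0,0,0],[0,0,0,0,0,0]]'
python3 -m jog '[[0,0,-1.5,0,0,0],[0,0,-1.5,0,0,0],[0,0,0,0,0,0],[0,0,0,0,0,0]]'
```

```text
time: 13.75
tool_pos: [541.3, -4.8, 69.1]
tcp_rot: [-3.141, -0.004, 1.554]
contact_force: [2.9, 11.7, -2.3]
grip_width: 15.4
finger_force: 30.0
time: 14.15
tool_pos: [541.2, -4.9, 71.9]
tcp_rot: [-3.14, -0.004, 1.554]
contact_force: [2.7, 12.0, -3.3]
grip_width: 15.0
finger_force: 30.0
```

```bash
python3 -m jog '[[0,0,-1.5,0,0,0],[0,0,-1.5,0,0,0],[0,0,0,0,0,0],[0,0,0,0,0,0]]'
python3 - <<'E'
from h import *
im=save("scene","s6.png"); im2=save("top","t6.png")
print(np.linalg.norm(im2[195:225,320:335].astype(float).std()))
a=im[205:275,295:375,::-1]; b=im2[180:250,295:375,::-1]
cv2.imwrite("pics/c6.png",cv2.resize(np.hstack([a,b]),(800,350),interpolation=cv2.INTER_CUBIC))
E
```

```text
time: 14.55
tool_pos: [541.1, -5.5, 73.1]
tcp_rot: [-3.139, -0.003, 1.554]
contact_force: [7.2, 8.0, -18.1]
grip_width: 15.5
finger_force: 30.0
19.87265493752956
```

View pics/c6.png

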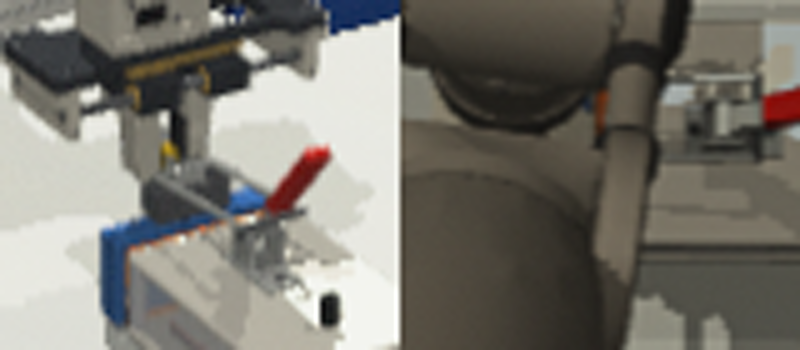

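Scene: the handle has tilted to roughly 0.9 rad because the bar was drawn in, and the lift test met 18 N, so the bar is caught under the lip. I'll lower it, release, and then push the handle.

```bash
python3 -m jog '[[0.5,0,2,0,0,0],[0.5,0,2,0,0,0],[0.5,0,2,0,0,0],[0,0,1,0,0,0],[0,0,0,0,0,0],[0,0,0,0,0,0]]'
python3 - <<'E'
import numpy as np
for L in np.arange(1.2,-0.11,-0.1):
    c=80*np.array([-np.cos(L),np.sin(L)])+5*np.array([np.sin(L),np.cos(L)])
    u,z=c[0]+9.5,90+c[1]; print(round(L,2),"tcp world",np.round([538.6+0.016*u,-117.2+u,z],1))
E
```

```text
time: 15.25
tool_pos: [541.6, -5.7, 68.8]
tcp_rot: [3.142, -0.001, 1.555]
contact_force: [-0.6, 5.8, 2.3]
grip_width: 15.5
finger_force: 30.0
1.2 tcp world [ 538.4 -132.   166.4]
1.1 tcp world [ 538.2 -139.5  163.6]
1.0 tcp world [ 538.1 -146.7  160. ]
0.9 tcp world [ 538.  -153.5  155.8]
0.8 tcp world [ 537.9 -159.8  150.9]
0.7 tcp world [ 537.8 -165.7  145.4]
0.6 tcp world [ 537.7 -170.9  139.3]
0.5 tcp world [ 537.7 -175.5  132.7]
0.4 tcp world [ 537.6 -179.4  125.8]
0.3 tcp world [ 537.6 -182.6  118.4]
0.2 tcp world [ 537.5 -185.1  110.8]
0.1 tcp world [ 537.5 -186.8  103. ]
-0.0 tcp world [ 537.5 -187.7   95. ]
-0.1 tcp world [ 537.5 -187.8   87. ]
```

```bash
python3 -m jog '[[0,0,0,0,0,0],[0,0,0,0,0,0],[0,0,0,0,0,0],[0,0,0,0,0,0],[0,0,0,0,0,0],[0,0,0,0,0,0]]' 60
python3 -m jog '[[0,0,-25,0,0,0],[0,0,-40,0,0,0],[0,0,-40,0,0,0],[0,0,-35,0,0,0],[0,0,0,0,0,0]]'
python3 - <<'E'
from h import *
im=save("scene","s7.png")
for t in("handle_end","lever","loop_grip","keeper"):
    for r in bot.outline_of(t,"scene")[:1]: 
        ys,xs=np.nonzero(r["mask"]); print(t,r["p"],r["pixel"],xs.min(),xs.max(),ys.min(),ys.max())
X=np.array([.016,1])
for L in(0.7,0.9,1.1,1.3):
    p=98*np.array([-np.cos(L),np.sin(L)]); print(L,np.round(proj("scene",[538.6+.016*p[0],-117.2+p[0],90+p[1]])))
print("grip hooked proj",proj("scene",[540.4,-5,83]))
E
```

```text
time: 15.85
tool_pos: [541.7, -6.2, 68.8]
tcp_rot: [3.142, 0.0, 1.555]
contact_force: [-0.0, 0.1, 0.8]
grip_width: 54.1
finger_force: 0.0
time: 16.35
tool_pos: [544.2, -6.4, 214.1]
tcp_rot: [3.132, 0.001, 1.555]
contact_force: [0.5, 0.2, -0.2]
grip_width: 55.4
finger_force: 0.0
handle_end 0.56 [349.3, 239.4] 325 360 230 251
loop_grip 0.58 [324.7, 236.3] 324 343 234 241
keeper 0.8 [327.6, 246.0] 315 345 237 269
0.7 [362. 242.]
0.9 [360. 235.]
1.1 [356. 229.]
1.3 [353. 225.]
grip hooked proj [np.float64(327.13955071245425), np.float64(237.04490928557772)]
```

```bash
python3 -m jog '[[-40,0,0,0,0,0],[-40,-1.5,0,0,0,0],[-38,0,0,0,0,0],[0,0,0,0,0,0],[0,0,0,0,0,0],[0,0,0,0,0,0],[0,0,0,0,0,0],[0,0,0,0,0,0]]' 0
```

```text
time: 17.4
tool_pos: [538.3, -122.9, 208.7]
tcp_rot: [-3.141, -0.0, 1.556]
contact_force: [0.3, -0.3, 0.1]
grip_width: 1.2
finger_force: 0.0
```

```bash
python3 -m jog '[[0,0,20,0,0,0],[-4,0,15,0,0,0],[-4,0,8,0,0,0],[-8,0,2.8,0,0,0],[-7.2,0,3.6,0,0,0],[0,0,0,0,0,0],[0,0,0,0,0,0]]'
python3 -m jog '[[-6.8,0,4.2,0,0,0],[-6.3,0,4.9,0,0,0],[-5.9,0,5.5,0,0,0],[0,0,0,0,0,0],[0,0,0,0,0,0]]'
```

```text
time: 18.1
tool_pos: [538.1, -147.7, 159.9]
tcp_rot: [3.141, 0.0, 1.554]
contact_force: [0.3, -0.5, -0.5]
grip_width: 0.5
finger_force: 0.2
time: 18.6
tool_pos: [537.6, -166.7, 144.6]
tcp_rot: [-3.141, 0.0, 1.554]
contact_force: [0.5, 1.4, 0.8]
grip_width: 0.5
finger_force: 0.3
```

```bash
python3 -m jog '[[-5.2,0,6.1,0,0,0],[-4.6,0,6.6,0,0,0],[-3.9,0,6.9,0,0,0],[-3.2,0,7.4,0,0,0],[0,0,0,0,0,0],[0,0,0,0,0,0]]'
python3 -m jog '[[-2.5,0,7.6,0,0,0],[-1.7,0,7.8,0,0,0],[-0.9,0,6,0,0,0],[0,0,0,0,0,0],[0,0,0,0,0,0]]'
```

```text
time: 19.2
tool_pos: [537.2, -183.4, 117.4]
tcp_rot: [-3.141, 0.0, 1.554]
contact_force: [-1.2, -0.1, 0.3]
grip_width: 0.4
finger_force: 0.0
time: 19.7
tool_pos: [537.1, -188.2, 96.1]
tcp_rot: [-3.141, -0.0, 1.555]
contact_force: [-0.4, -0.1, -1.1]
grip_width: 0.6
finger_force: 0.0
```

```bash
python3 -m jog '[[0,0,1.5,0,0,0],[0,0,1.5,0,0,0],[0,0,0,0,0,0],[0,0,0,0,0,0]]'
python3 - <<'E'
from h import *
im=save("scene","s8.png")
cv2.imwrite("pics/s8c.png",cv2.resize(im[200:290,290:410,::-1],(800,600),interpolation=cv2.INTER_CUBIC))
E
```

```text
time: 20.1
tool_pos: [537.4, -188.3, 94.9]
tcp_rot: [3.14, 0.001, 1.555]
contact_force: [-2.7, 1.1, 10.6]
grip_width: 0.7
finger_force: 5.3
```

View pics/s8c.png

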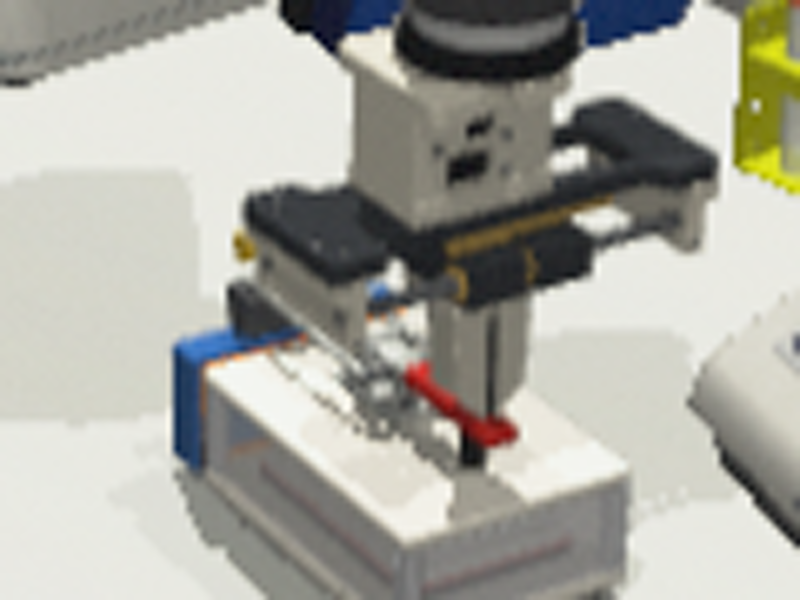

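Scene: the red handle lies flat, with its end at crop (500,430). The grip is at (245,245), in line with the keeper, and the 10.6 N push meets the stop. I'll retreat and check the cover travel and loop height numerically.

```bash
python3 -m jog '[[0,0,-10,0,0,0],[0,0,-30,0,0,0],[0,0,-40,0,0,0],[0,0,-40,0,0,0],[-20,-40,0,0,0,0],[-20,-40,0,0,0,0],[-20,-40,0,0,0,0],[-20,-40,0,0,0,0],[-20,-40,0,0,0,0],[0,0,0,0,0,0]]'
python3 - <<'E'
from h import *
a=save("scene","s9.png"); b=save("top","t9.png")
def C(im,lo,hi):
    h=cv2.cvtColor(im,cv2.COLOR_RGB2HSV); return cv2.inRange(h,lo,hi)>0
for f,im in(("scene",a),("top",b)):
    y=C(im,(22,150,100),(32,255,255)); r=C(im,(0,170,90),(4,255,255))|C(im,(176,170,90),(180,255,255))
    for n,m in(("yellow",y),("red",r)):
        w=np.zeros_like(m); w[(180 if f=="top" else 200):(240 if f=="top" else 290),300:420]=1; ys,xs=np.nonzero(m&w)
        if len(xs): print(f,n,len(xs),xs.mean().round(1),ys.mean().round(1),xs.min(),xs.max(),ys.min(),ys.max())
W=lambda u,z:[538.6+.016*u,-117.2+u,z]
for n in("scene","top"):
    print(n,"grip hooked",np.round(proj(n,W(106,90.7)),1),"riding",np.round(proj(n,W(105,105)),1),"loose",np.round(proj(n,W(112,84)),1),"handle mid",np.round(proj(n,W(-64,90)),1))
o=cv2.imread("pics/top0.png")[:,:,::-1]
for row in(190,194,218,222): 
  for im in(o,b): print(row,[tuple(int(v) for v in im[row,c]) for c in range(322,342,1)])
E
```

```text
time: 21.15
tool_pos: [332.0, -286.6, 213.9]
tcp_rot: [-3.14, 0.001, 1.55]
contact_force: [0.2, 1.0, 0.3]
grip_width: 0.6
finger_force: 0.0
scene yellow 295 406.7 215.9 326 419 200 238
scene red 74 358.6 260.4 351 366 254 266
top yellow 24 316.5 203.5 315 318 201 206
top red 154 385.3 203.5 373 398 201 206
scene grip hooked [328.2 235.6] riding [328.4 231.6] loose [327.2 236.8] handle mid [359.4 259.7]
top grip hooked [317.5 204.5] riding [318.  203.3] loose [315.1 205. ] handle mid [385.8 204.7]
190 [(112, 109, 98), (71, 73, 76), (33, 52, 88), (36, 61, 106), (36, 61, 104), (36, 61, 104), (36, 62, 105), (37, 62, 105), (36, 61, 106), (33, 55, 93), (44, 50, 58), (61, 60, 53), (85, 56, 37), (134, 69, 17), (132, 74, 30), (108, 103, 93), (149, 158, 152), (149, 156, 152), (148, 154, 150), (148, 154, 149)]
190 [(127, 126, 114), (127, 125, 113), (117, 115, 103), (74, 74, 75), (33, 52, 86), (35, 62, 109), (37, 65, 110), (40, 66, 110), (37, 64, 108), (37, 64, 109), (36, 65, 111), (33, 59, 104), (79, 53, 59), (143, 73, 19), (137, 78, 29), (113, 107, 97), (155, 164, 159), (156, 163, 159), (154, 
[... 1163 characters left out ...]
23), (68, 59, 49), (109, 105, 92), (141, 135, 120), (144, 137, 121), (141, 134, 118)]
222 [(115, 113, 101), (78, 82, 88), (33, 55, 92), (32, 54, 90), (34, 55, 90), (33, 54, 88), (33, 53, 87), (33, 53, 88), (33, 53, 89), (32, 50, 78), (45, 48, 51), (65, 62, 52), (103, 62, 31), (153, 82, 17), (131, 74, 32), (107, 103, 96), (146, 156, 153), (149, 157, 154), (147, 153, 150), (147, 153, 149)]
222 [(127, 125, 113), (128, 125, 112), (119, 118, 105), (79, 82, 85), (33, 52, 85), (31, 55, 94), (35, 57, 93), (36, 56, 92), (34, 55, 90), (33, 55, 91), (31, 55, 94), (31, 50, 83), (95, 53, 45), (160, 75, 18), (138, 68, 31), (112, 103, 87), (154, 153, 134), (157, 154, 135), (155, 151, 132), (155, 151, 132)]
```

The cover moved in about 2.2 px, which is 5.4 mm, and closed the gap. The handle lies flat and the robot is clear.

```bash
python3 -c "
from plant import bot
print(bot.close_job())"
```

```text
the job is handed in; nothing more can be done
None
```

The latch is hooked over the keeper, the red handle is past toggle and lies flat, and the cover is drawn in about 5.4 mm. I handed the job in at about 21 s with the arm clear; no verdict was returned.

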